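Find the hatch with the broken catch and push it open

TASK

One of the four flush hatches in the top of the grey controller case has a broken catch. With the fingertips press each hatch gently on the black ribbed pad at its rear end until you find the one that rocks, then push its raised front end up and over to the rear until the hatch is fully open, and leave it open with the other three shut. Pick nothing up, do not force the hatches that hold, and leave the loose parts round the case where they stand.

Things in the scene. Friction and masses are not known exactly. Their poses are not given: they have to be found in the camera images.
- case: Grey controller case, 160 mm deep (its x), 252 wide (its y), too heavy to move; flat top 96 mm above the bench. Origin: centre of its underside; x points from its front (black terminal strips, robot's side) to its rear, y left, z up. In its top: four identical flush metal hatches, 56 mm apart, held by hidden catches; any one of the four is broken. A tall microscope is to its left: swing clear.
- pad_1 (a point): Top centre of the black ribbed thumb pad (26 mm along case x, 34 wide) on the rear end (tail) of hatch 1, leftmost, at case y = +84 mm. While shut it lies 97.6 mm above the bench, 25 mm behind the pivot; it moves with the hatch. Pressed here, a hatch that is held gives 1 to 3 mm at most; the one that rocks dips under 2 to 3 N and stays at the angle it is left at.
- pad_2 (a point): Top centre of the black ribbed thumb pad (26 mm along case x, 34 wide) on the rear end (tail) of hatch 2, second from left, at case y = +28 mm. While shut it lies 97.6 mm above the bench, 25 mm behind the pivot; it moves with the hatch. Pressed here, a hatch that is held gives 1 to 3 mm at most; the one that rocks dips under 2 to 3 N and stays at the angle it is left at.
- pad_3 (a point): Top centre of the black ribbed thumb pad (26 mm along case x, 34 wide) on the rear end (tail) of hatch 3, third from left, at case y = -28 mm. While shut it lies 97.6 mm above the bench, 25 mm behind the pivot; it moves with the hatch. Pressed here, a hatch that is held gives 1 to 3 mm at most; the one that rocks dips under 2 to 3 N and stays at the angle it is left at.
- pad_4 (a point): Top centre of the black ribbed thumb pad (26 mm along case x, 34 wide) on the rear end (tail) of hatch 4, rightmost, at case y = -84 mm. While shut it lies 97.6 mm above the bench, 25 mm behind the pivot; it moves with the hatch. Pressed here, a hatch that is held gives 1 to 3 mm at most; the one that rocks dips under 2 to 3 N and stays at the angle it is left at.
- hatch_1 (a joint): Angle of hatch 1 (leftmost), rad: 0 shut and flush, 1.75 fully open on its stop; grows as the tail dips and the front end rises and swings to the rear. Plate 102 x 48 x 3 mm, 2 mm gap all round; pivot parallel to case y at case x = +9 mm, 94 mm above the bench, with 60 mm of plate ahead of it (towards the front) and 42 mm behind. Stiff pivot: stays where left.
- hatch_2 (a joint): Angle of hatch 2 (second from left), rad: 0 shut and flush, 1.75 fully open on its stop; grows as the tail dips and the front end rises and swings to the rear. Plate 102 x 48 x 3 mm, 2 mm gap all round; pivot parallel to case y at case x = +9 mm, 94 mm above the bench, with 60 mm of plate ahead of it (towards the front) and 42 mm behind. Stiff pivot: stays where left.
- hatch_3 (a joint): Angle of hatch 3 (third from left), rad: 0 shut and flush, 1.75 fully open on its stop; grows as the tail dips and the front end rises and swings to the rear. Plate 102 x 48 x 3 mm, 2 mm gap all round; pivot parallel to case y at case x = +9 mm, 94 mm above the bench, with 60 mm of plate ahead of it (towards the front) and 42 mm behind. Stiff pivot: stays where left.
- hatch_4 (a joint): Angle of hatch 4 (rightmost), rad: 0 shut and flush, 1.75 fully open on its stop; grows as the tail dips and the front end rises and swings to the rear. Plate 102 x 48 x 3 mm, 2 mm gap all round; pivot parallel to case y at case x = +9 mm, 94 mm above the bench, with 60 mm of plate ahead of it (towards the front) and 42 mm behind. Stiff pivot: stays where left.
- screw_tin: Bystander, loose: small round jar with a red lid, 60 mm across, 32 mm high, to the right of the case. Origin at the centre of its underside.
- heat_sink: Bystander, loose: finned aluminium heat sink, 38 x 50 x 29 mm, to the right of the case. Origin at the centre of its underside.
- capacitor: Bystander, loose: blue round capacitor standing upright, 35 mm across, 50 mm high, in front of the case, beside its front panel. Origin at the centre of its underside.

How it is judged:
On the way:
1. one of the hatches has rocked: its tail has dipped and its front end has risen (more than 0.25 rad) (value of joint any of hatch_1, hatch_2, hatch_3, hatch_4 above 0.25 rad), for 0.1 s.
At the end, for the whole second after the job is handed in: The hatch with the broken catch stands open beyond 1.55 rad (its stop is at 1.75) and is still, the other three are shut (below 0.1 rad), and the jar, heat sink and capacitor are within 30 mm of where they stood (((value of joint hatch_1 above 1.55 rad and velocity of joint hatch_1 below 0.1 rad/s and value of joint each of hatch_2, hatch_3, hatch_4 below 0.1 rad) or (value of joint hatch_2 above 1.55 rad and velocity of joint hatch_2 below 0.1 rad/s and value of joint each of hatch_1, hatch_3, hatch_4 below 0.1 rad) or (value of joint hatch_3 above 1.55 rad and velocity of joint hatch_3 below 0.1 rad/s and value of joint each of hatch_1, hatch_2, hatch_4 below 0.1 rad) or (value of joint hatch_4 above 1.55 rad and velocity of joint hatch_4 below 0.1 rad/s and value of joint each of hatch_1, hatch_2, hatch_3 below 0.1 rad)) and distance of each of screw_tin, heat_sink, capacitor from where it was at the start of the episode below 0.03 m); the robot touches nothing.
It fails at once if a hatch that holds is forced: more than 50 N between the fingers and a hatch that is still shut (below 0.2 rad) ((contact force between the fingers and hatch_1 above 50 N and value of joint hatch_1 below 0.2 rad) or (contact force between the fingers and hatch_2 above 50 N and value of joint hatch_2 below 0.2 rad) or (contact force between the fingers and hatch_3 above 50 N and value of joint hatch_3 below 0.2 rad) or (contact force between the fingers and hatch_4 above 50 N and value of joint hatch_4 below 0.2 rad)).
It fails at once if a loose part beside the case is lifted, carried or knocked more than 30 mm (distance of any of screw_tin, heat_sink, capacitor from where it was at the start of the episode above 0.03 m).
It also fails if it takes over 51 s, if anything falls off the work surface, if the arm or the gripper's body presses on something with over 40 N, if the wrist force passes 120 N, or if a joint passes its speed limit or range.

ROBOT

A 6-joint arm with a two-finger parallel gripper is mounted at the origin on a cart in front of the work surface, level with it; the furniture and walls round the work are solid. World frame = base frame: x ahead of the robot, y to its left, z up, the work surface at z = 0. Lengths are in m, angles in rad, forces in N, time in s.
With the tool pointing down it reaches from about 0.35 to 1 m from the base axis. Payload 7.1 kg.
Tool frame: the origin (TCP) lies at the centre of the arm's flange, where the gripper is bolted on; the fingertips stand 173 mm ahead of it and the grasp point (between the pads) lies 155 mm ahead of it; z points along the fingers, x is the direction in which the jaws open and shut, and the axes are right-handed (so a half turn about z gives the same grasp; the last joint's range is limited). The gripper opens to 85 mm and grips with 20 to 120 N. Pads are 22 mm wide; open, the fingers measure 114 mm over their backs; the gripper's body (76 mm by 85 mm) begins 54 mm behind the grasp point. The pads swing forward as they close: fully open they stand 13 mm farther back than shut.
Start: joints at [-1.181, 0.423, 1.63, -0, 1.089, -0.019], TCP at [0.248, -0.573, 0.405] pointing down, gripper open.
Joint ranges: [-3, 3], [-0.9, 2.11], [0.09, 2.58], [-1.31, 4.45], [0.11, 2.69], [-2.54, 2.54]. Speed limits (rad/s): [2.39, 2.39, 3.01, 3.14, 3.14, 3.14].

INTERFACE

Orientations are given as a unit quaternion [x, y, z, w].
In Python, from station import state, capture, camera_params, close_job, masks_of gives the robot as it stands. The module is installed in compiled form; this text tells all that it offers.
- The arm moves only by the shell command python3 -m handwheel 'ROWS' [FORCE]. ROWS is JSON, a list that holds one entry, the list of rows, each a list of 7 numbers: the shift along the world's x, y, z in mm, then the turn, a rotation vector about the world's x, y, z in degrees, then the opening, from -1 (shut) to 1 (fully open). In form: [[[x, y, z, ax, ay, az, grip], ...]]. A call has 1 to 10 rows; each row is the pose to reach, as a shift and turn from the pose commanded when the call began; what a row does not reach only later rows make up. A row lasts 1/8 s, in which the tool goes at most 62.5 mm and 10.7 degrees, less where a joint would pass 70% of its speed; a pose out of reach is approached as far as the arm can. A call with a gripper value outside its range is refused whole. The fingers move at their own pace and stop on an object; FORCE is the grip in N (left out, the last holds). Time passes only in rows, so rows that repeat a pose let the fingers close. It gives the time, the measured TCP pose, the force and the opening at its end, in the units of the state.
- state(): the state, without advancing time (a new reading comes with each control period).
- capture(name): name is "side" or "top"; returns the picture (480x640x3 uint8, blue, green, red); there is no depth.
- camera_params(name): a dict with "fx", "fy", "cx", "cy" (pixels), "camera_from_world" (4x4, takes a point from world to camera coordinates). Camera axes: x right, y up, looking along -z (the intrinsics and any distortion apply to the point x, -y, -z); pixel columns grow to the right and rows downward; lengths in m; the calibration is good to about 2 mm. A picture is of the moment at which its call begins. camera_params takes no time and is no camera call.
- close_job(): hands the job in, once; it reports no verdict.
Trained networks look in the newest picture that a camera, given by its name, has taken for a name from the list of things; names that differ only in an ending like _2 or _b are one class to them, and where a whole thing is asked for, a point or a joint stands for the part that bears it (a point fixed in the world has none). Each returns a list of dicts, best first, with "confidence" (0 to 1); they miss things now and then, are a little off and sometimes report something else, mostly with a low value. They report only what shows in the picture. A call takes as long as a camera call.
- masks_of(label, camera): "pixels" (480x640 bool, what is visible of it) and "extent" ([centre column, centre row, width, height] in pixels, round what is visible of it).
The state is a dict: "time": time; "joint_pos": joint angles; "joint_vel": joint speeds; "joint_torque": joint torques, N m; "position": TCP position; "tcp_rot": TCP orientation; "contact_force": force on the tool from outside, world axes, zero at the start; "torque": the same for the moment, N m; "grip_width": opening from 0.0 (shut) to 1.0 (fully open).
Only numpy, scipy, OpenCV 4.12 (cv2) and the standard library are available. Lean on these libraries where they do the work, as an engineer would, in place of code of your own. Each camera call takes 0.05 s, during which the arm holds its last target.

## Working session

There is one attempt and no reset: what is moved stays moved. The work goes in short steps, Python scripts to look and compute and a shell command to move; the robot and the scene stay as the last step left them, time stands still between calls to the robot, and variables do not carry over. Pictures are saved under pics/ and viewed, and the job is handed in when it is done.

```bash
mkdir -p pics; ls; cat > h.py <<'E'
import numpy as np,cv2
from station import *
def shot(n,f):
    im=capture(n); cv2.imwrite('pics/'+f,im); return im
def proj(n,P):
    c=camera_params(n);T=np.array(c['camera_from_world']);P=np.atleast_2d(P)
    q=P@T[:3,:3].T+T[:3,3]
    return np.c_[c['cx']+c['fx']*q[:,0]/-q[:,2], c['cy']+c['fy']*-q[:,1]/-q[:,2]]
def back(n,u,v,z):
    c=camera_params(n);T=np.array(c['camera_from_world'])
    d=np.array([(u-c['cx'])/c['fx'],-(v-c['cy'])/c['fy'],-1.]);R=T[:3,:3]
    o=-R.T@T[:3,3];w=R.T@d
    return o+w*(z-o[2])/w[2]
E
python3 - <<'E'
from h import *
print(state())
for n in('side','top'):
    shot(n,n+'0.png'); c=camera_params(n); print(c)
    for l in('pad_1','hatch_1','case'):
        for m in masks_of(l,n): print(n,l,round(m['confidence'],2),np.round(m['extent'],1),m['pixels'].sum())
E
```

```text
pics
{'time': 0.0, 'joint_pos': array([-1.18104403e+00,  4.23835017e-01,  1.63069162e+00, -1.62576906e-06,
        1.08857899e+00, -1.90466072e-02]), 'joint_vel': array([ 0.0013232 ,  0.00067771, -0.00012216,  0.00031075, -0.00023633,
       -0.00139173]), 'joint_torque': array([ 1.05051201e-04, -5.57398903e+01, -2.81742328e+01, -9.49533478e-05,
        7.51731422e-03, -1.27943667e-05]), 'position': array([ 0.24833317, -0.5732434 ,  0.40394848]), 'tcp_rot': array([ 8.35914884e-01, -5.48858575e-01, -6.24741848e-04, -4.26578174e-04]), 'contact_force': array([-0.00210988, -0.30334859, -0.45100135]), 'torque': array([0.03222599, 0.05908392, 0.00947515]), 'grip_width': 1.0012571488632265}
{'fx': 452.80082525361996, 'fy': 452.80082525361996, 'cx': 316.56345763139524, 'cy': 234.79449015818872, 'camera_from_world': array([[ 0.93769594, -0.34741632,  0.00531261, -0.56710047],
       [ 0.14620557,  0.40839513,  0.90102017, -0.02158018],
       [-0.31519876, -0.84410622,  0.43374466, -1.03154911],
       [ 0.        ,  0.        ,  0.        ,  1.        ]])}
side pad_1 0.94 [317.8 233.7  48.6 
[... 475 characters left out ...]
857203759402, 'camera_from_world': array([[-0.01311665, -0.99988619,  0.00745373, -0.34372082],
       [ 0.99800678, -0.01263108,  0.06182974, -0.46986035],
       [-0.06172855,  0.00824987,  0.99805888, -0.90449967],
       [ 0.        ,  0.        ,  0.        ,  1.        ]])}
top pad_1 0.93 [321.1 240.5  69.4  71.2] 2305
top pad_1 0.76 [266.8 187.1  67.9  63.7] 2230
top pad_1 0.72 [245.3 156.1  67.2  65.9] 2112
top pad_1 0.72 [294.3 215.3  68.   67.3] 2296
top hatch_1 0.87 [266.1 184.7  68.7  70.2] 2329
top hatch_1 0.78 [318.8 240.1  73.   66.3] 2211
top hatch_1 0.77 [296.6 213.   69.8  67. ] 2214
top hatch_1 0.7 [246.2 157.2  71.3  63.5] 2177
top case 0.6 [281.4 200.  190.7 198.4] 19204
```

View pics/side0.png

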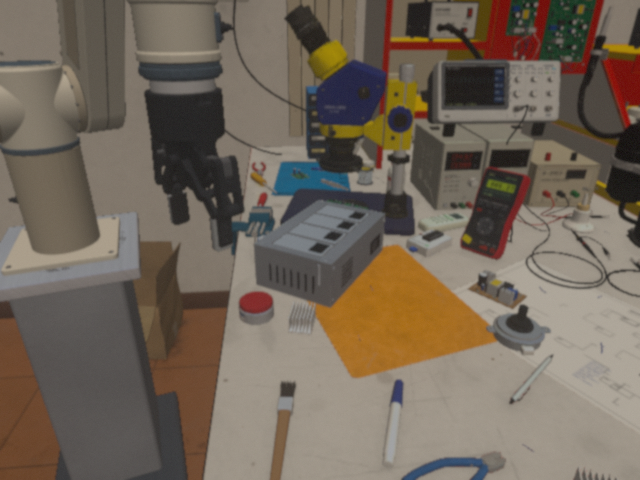

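View pics/top0.png

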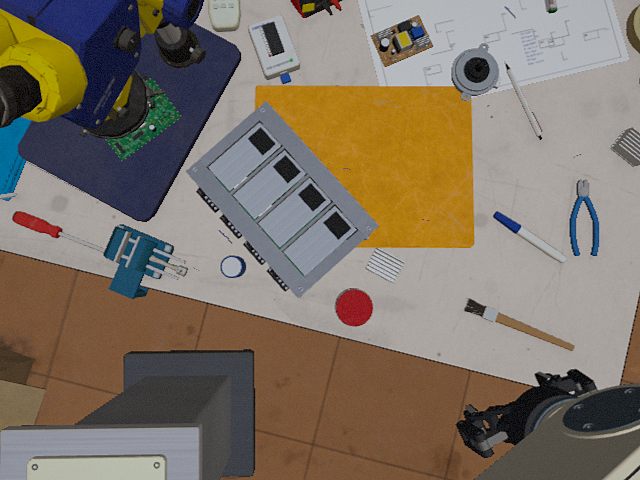

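```bash
python3 - <<'E'
from h import *
im=cv2.imread('pics/top0.png')[60:330,150:430]
cv2.imwrite('pics/top0z.png',cv2.resize(im,None,fx=2.2,fy=2.2,interpolation=cv2.INTER_CUBIC))
for m in masks_of('hatch_1','top'):
    ys,xs=np.nonzero(m['pixels']); 
    r=cv2.minAreaRect(np.c_[xs,ys].astype(np.float32)); 
    print(back('top',xs.mean(),ys.mean(),.0955)[:2].round(4),np.array([back('top',u,v,.0955)[:2] for u,v in cv2.boxPoints(r)]).round(3).tolist())
ms=masks_of('case','top')[0]['pixels'].astype(np.uint8)
r=cv2.minAreaRect(np.argwhere(ms)[:,::-1].astype(np.float32));print(r)
for l in('screw_tin','heat_sink','capacitor'):
    for m in masks_of(l,'top'): print(l,m['confidence'],np.round(m['extent']),back('top',*m['extent'][:2],.03))
E
```

```text
[ 0.5291 -0.2831] [[0.515, -0.228], [0.583, -0.305], [0.544, -0.339], [0.476, -0.261]]
[ 0.4444 -0.3569] [[0.429, -0.303], [0.496, -0.379], [0.46, -0.411], [0.393, -0.334]]
[ 0.487  -0.3198] [[0.472, -0.266], [0.539, -0.343], [0.503, -0.374], [0.435, -0.298]]
[ 0.5714 -0.2463] [[0.556, -0.192], [0.624, -0.269], [0.587, -0.301], [0.52, -0.224]]
((279.04119873046875, 200.41134643554688), (171.19961547851562, 116.02446746826172), 48.12213134765625)
screw_tin 0.68 [355. 309.  41.  40.] [ 0.33891087 -0.41246822  0.03      ]
heat_sink 0.79 [382. 267.  38.  31.] [ 0.40383797 -0.45772934  0.03      ]
capacitor 0.72 [234. 266.  23.  24.] [ 0.4086598  -0.22311166  0.03      ]
```

The side view shows the case with its four pads at about (302–344, 212–245). The top view shows the case rotated about 45° around (281,200). Its pads are at upper right, roughly (262,138) to (338,226), with the capacitor at (233,266), the heat sink at (384,265) and the jar at (354,308). Next I'll refine the pad centres.

```bash
python3 - <<'E'
from h import *
im=cv2.imread('pics/top0.png'); g=im.max(2)
P=[]
for (u,v) in((262,138),(287,167),(312,196),(338,226)):
    w=np.zeros(g.shape,bool); w[v-20:v+20,u-20:u+20]=1
    n,lab,st,ce=cv2.connectedComponentsWithStats(((g<60)&w).astype(np.uint8))
    k=1+np.argmax(st[1:,4]); ys,xs=np.nonzero(lab==k)
    r=cv2.minAreaRect(np.c_[xs,ys].astype(np.float32))
    p=back('top',*ce[k],.0976); P.append(p[:2]); print(ce[k].round(1),st[k,4],p.round(4),[round(t/569.5*0.79*1000,1) for t in r[1]],r[2])
P=np.array(P); s=np.array([84,28,-28,-84])/1e3
f=np.polyfit(s,P,1); print('slope',f[0],np.linalg.norm(f[0]),np.degrees(np.arctan2(f[0][1],f[0][0])))
ey=f[0]/np.linalg.norm(f[0]); ex=np.array([ey[1],-ey[0]])
print('origin',f[1]-.034*ex,'ex',ex)
print('pads fit',(f[1]+s[:,None]*ey).round(4))
pp=np.c_[f[1]+s[:,None]*ey,[.0976]*4]; q=proj('side',pp);print(q.round(1))
im=cv2.imread('pics/side0.png')
z=cv2.resize(im[60:320,220:440],None,fx=2.3,fy=2.3,interpolation=cv2.INTER_CUBIC)
for u,v in q: cv2.circle(z,(int((u-220)*2.3),int((v-60)*2.3)),2,(0,0,255),-1)
cv2.imwrite('pics/side0z.png',z)
E
```

```text
[261.3 141. ] 356 [ 0.5933 -0.2727  0.0976] [29.7, 22.9] 48.366458892822266
[286.3 168.8] 356 [ 0.5512 -0.3095  0.0976] [30.0, 23.0] 48.01278305053711
[311.4 196.9] 363 [ 0.5089 -0.3462  0.0976] [30.7, 23.0] 48.012786865234375
[336.7 225. ] 366 [ 0.4668 -0.3828  0.0976] [30.3, 23.1] 48.012786865234375
slope [0.75307873 0.65533835] 0.9982965104183974 41.03019054559258
origin [ 0.50773526 -0.30215617] ex [ 0.65645661 -0.75436378]
pads fit [[ 0.5934 -0.2727]
 [ 0.5512 -0.3094]
 [ 0.5089 -0.3462]
 [ 0.4667 -0.3829]]
[[357.  214.8]
 [345.6 224.5]
 [332.9 235.1]
 [318.8 246.9]]
```

View pics/side0z.png

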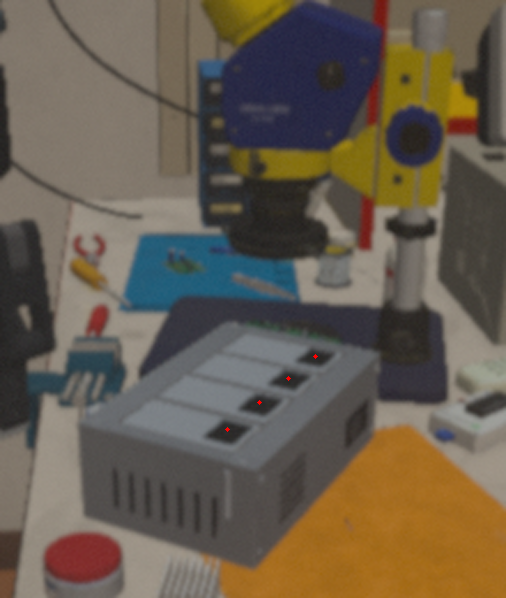

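View pics/top0z.png

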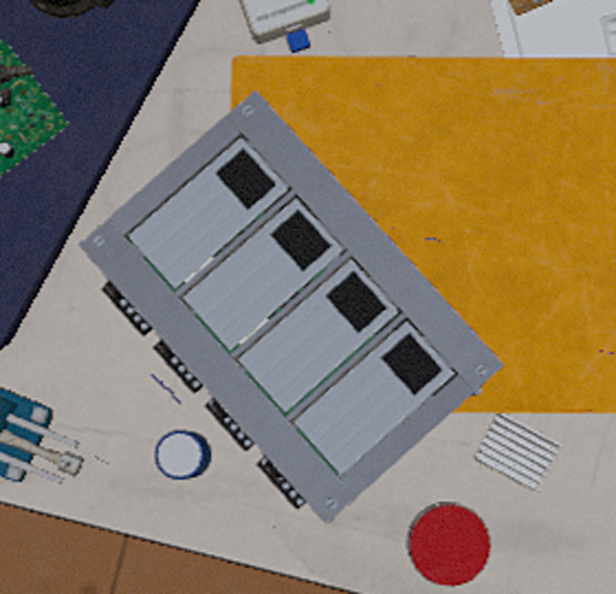

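```bash
python3 -m handwheel '[[[60,50,-30,0,0,-10.5,-1],[120,100,-50,0,0,-21,-1],[170,145,-70,0,0,-31.5,-1],[205,178,-85,0,0,-42,-1],[218.4,190.3,-95,0,0,-52.5,-1],[218.4,190.3,-105,0,0,-63,-1],[218.4,190.3,-110,0,0,-72.4,-1],[218.4,190.3,-115,0,0,-72.4,-1],[218.4,190.3,-115,0,0,-72.4,-1]]]' 60
python3 - <<'E'
from h import *
shot('side','s1.png');shot('top','t1.png')
s=state();print(s['position'],s['tcp_rot'],s['contact_force'],s['joint_pos'])
E
```

```text
time: 1.78
position: [0.4667, -0.3833, 0.2894]
tcp_rot: [-0.352, 0.936, 0.0, -0.0]
contact_force: [-0.4, -0.4, -0.4]
grip_width: 0.0
[ 0.4667489  -0.3834817   0.28992792] [-3.51159659e-01  9.36315580e-01 -1.50159326e-04  7.69932470e-05] [-0.40920024 -0.59963281 -0.05694287] [-7.07473093e-01  5.40934951e-01  1.74851101e+00 -1.37777159e-05
  8.51809361e-01  1.71650992e+00]
```

View pics/s1.png

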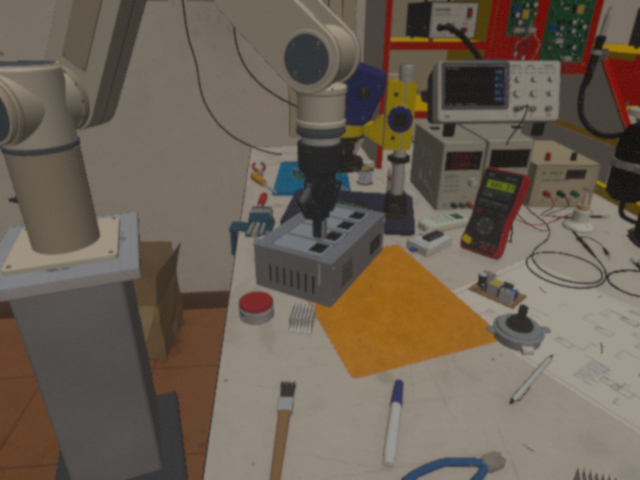

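The tips stand about 19 mm above pad 4, with the fingertip at (319,236) in the side view. Now I'll press gently.

```bash
python3 -m handwheel '[[[0,0,-10,0,0,0,-1],[0,0,-16,0,0,0,-1],[0,0,-18,0,0,0,-1],[0,0,-19,0,0,0,-1],[0,0,-20,0,0,0,-1]]]'; python3 -m handwheel '[[[0,0,-1,0,0,0,-1]]]'
```

```text
time: 2.5
position: [0.4667, -0.3831, 0.2703]
tcp_rot: [-0.35, 0.937, 0.0, -0.0]
contact_force: [-4.3, 2.9, 11.3]
grip_width: -0.002
time: 2.62
position: [0.4667, -0.3831, 0.27]
tcp_rot: [-0.35, 0.937, 0.0, -0.0]
contact_force: [-6.0, 4.1, 15.9]
grip_width: 0.002
```

Pad 4 resists with 16 N and barely gives, so it holds. Next is pad 3.

```bash
python3 -m handwheel '[[[0,0,20,0,0,0,-1],[42,37,20,0,0,0,-1],[42,37,14,0,0,0,-1],[42,37,6,0,0,0,-1],[42,37,3,0,0,0,-1],[42,37,1.5,0,0,0,-1],[42,37,0.5,0,0,0,-1]]]'; python3 -m handwheel '[[[0,0,-1,0,0,0,-1]]]'
```

```text
time: 3.5
position: [0.5082, -0.3467, 0.2701]
tcp_rot: [-0.35, 0.937, 0.001, -0.0]
contact_force: [-4.2, 3.5, 15.0]
grip_width: -0.002
time: 3.62
position: [0.5082, -0.3467, 0.2698]
tcp_rot: [-0.35, 0.937, 0.0, -0.0]
contact_force: [-5.6, 5.4, 20.6]
grip_width: -0.003
```

Pad 3 holds too. Next is pad 2.

```bash
python3 -m handwheel '[[[0,0,20,0,0,0,-1],[42.5,37,20,0,0,0,-1],[42.5,37,14,0,0,0,-1],[42.5,37,6,0,0,0,-1],[42.5,37,3.5,0,0,0,-1],[42.5,37,2,0,0,0,-1],[42.5,37,1,0,0,0,-1]]]'; python3 -m handwheel '[[[0,0,-1,0,0,0,-1]]]'
```

```text
time: 4.5
position: [0.5509, -0.3097, 0.2693]
tcp_rot: [-0.35, 0.937, 0.0, -0.0]
contact_force: [-2.1, -0.3, 2.5]
grip_width: 0.002
time: 4.62
position: [0.5512, -0.3096, 0.2685]
tcp_rot: [-0.35, 0.937, -0.0, 0.0]
contact_force: [-1.2, -0.7, 3.7]
grip_width: 0.001
```

Pad 2 dips under 3–4 N, so this is the one that rocks. Press on.

```bash
python3 -m handwheel '[[[0,0,-2,0,0,0,-1],[0,0,-4,0,0,0,-1],[0,0,-6,0,0,0,-1]]]'; python3 -m handwheel '[[[0,0,-2,0,0,0,-1],[0,0,-4,0,0,0,-1],[0,0,-6,0,0,0,-1]]]';python3 - <<'E'
from h import *
shot('side','s2.png');shot('top','t2.png')
i=cv2.imread('pics/s2.png')[150:310,240:420]
cv2.imwrite('pics/s2z.png',cv2.resize(i,None,fx=3.3,fy=3.3,interpolation=cv2.INTER_CUBIC))
E
```

```text
time: 5.0
position: [0.5515, -0.3091, 0.2622]
tcp_rot: [-0.35, 0.937, -0.0, 0.0]
contact_force: [-0.7, 0.5, 3.0]
grip_width: -0.001
time: 5.38
position: [0.5515, -0.3091, 0.2561]
tcp_rot: [-0.35, 0.937, -0.0, 0.0]
contact_force: [-0.1, 0.5, 2.4]
grip_width: -0.002
```

View pics/s2z.png

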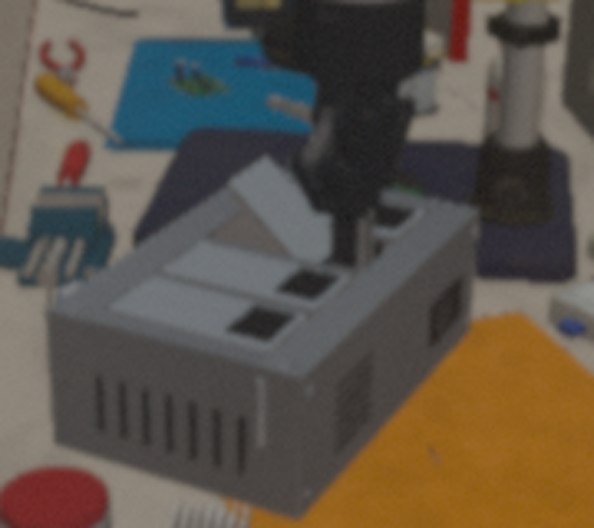

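Hatch 2 now stands at about 0.85 rad. In the zoomed view its front edge is at about (250,170) and the fingertip is in the tail slot at (355,260). Next I'll rise, go round to the front, and come down ahead of the raised edge.

```bash
python3 -m handwheel '[[[0,0,30,0,0,0,-1],[0,0,60,0,0,0,-1],[0,0,85,0,0,0,-1],[-31,35,85,0,0,0,-1],[-61.7,70.9,85,0,0,0,-1],[-61.7,70.9,70,0,0,0,-1],[-61.7,70.9,50,0,0,0,-1],[-61.7,70.9,37,0,0,0,-1],[-61.7,70.9,37,0,0,0,-1]]]';python3 - <<'E'
from h import *
shot('side','s3.png');shot('top','t3.png')
i=cv2.imread('pics/s3.png')[150:310,240:420]
cv2.imwrite('pics/s3z.png',cv2.resize(i,None,fx=3.3,fy=3.3,interpolation=cv2.INTER_CUBIC))
E
```

```text
time: 6.6
position: [0.4896, -0.2385, 0.2919]
tcp_rot: [-0.35, 0.937, 0.001, -0.001]
contact_force: [0.4, 0.2, 0.1]
grip_width: 0.002
```

View pics/s3z.png

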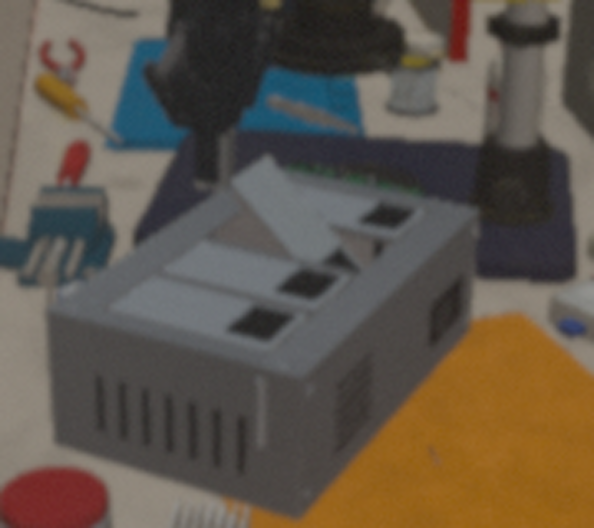

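```bash
python3 -m handwheel '[[[9.8,-11.3,0,0,0,0,-1],[16.4,-18.9,5,0,0,0,-1],[23,-26.4,10,0,0,0,-1],[26,-30,12,0,0,0,-1],[29.5,-33.9,14,0,0,0,-1],[33,-38,15,0,0,0,-1],[36.1,-41.5,16,0,0,0,-1],[38.5,-44,16,0,0,0,-1],[40.7,-46.8,16,0,0,0,-1]]]';python3 - <<'E'
from h import *
shot('side','s4.png')
i=cv2.imread('pics/s4.png')[130:290,240:420]
cv2.imwrite('pics/s4z.png',cv2.resize(i,None,fx=3.3,fy=3.3,interpolation=cv2.INTER_CUBIC))
E
```

```text
time: 7.82
position: [0.5304, -0.2851, 0.3091]
tcp_rot: [-0.35, 0.937, 0.0, -0.0]
contact_force: [-1.3, 1.1, -0.3]
grip_width: -0.001
```

View pics/s4z.png

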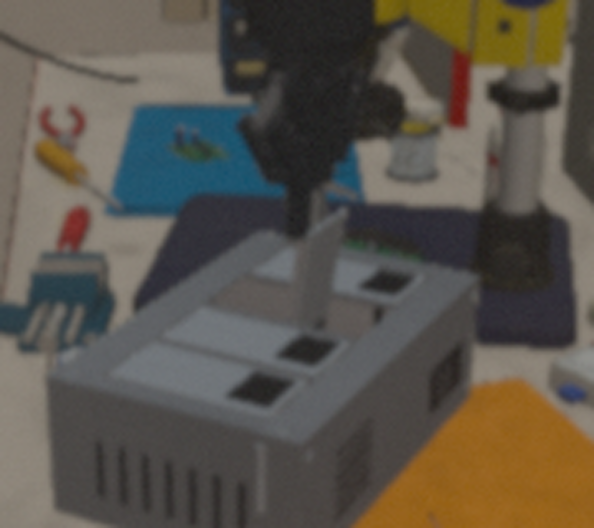

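The plate is just past upright at (320,265) in the zoom, with only about 1.7 N on it, so it isn't on its stop yet. I'll continue to the stop.

```bash
python3 -m handwheel '[[[1.3,-1.5,0,0,0,0,-1],[2.6,-3,0,0,0,0,-1],[3.9,-4.5,0,0,0,0,-1]]]'; python3 -m handwheel '[[[1.3,-1.5,0,0,0,0,-1],[1.3,-1.5,0,0,0,0,-1]]]'
```

```text
time: 8.25
position: [0.5329, -0.2879, 0.3088]
tcp_rot: [-0.35, 0.937, 0.003, -0.002]
contact_force: [-9.3, 13.1, 10.5]
grip_width: -0.0
time: 8.5
position: [0.5335, -0.2885, 0.3088]
tcp_rot: [-0.35, 0.937, 0.005, -0.003]
contact_force: [-10.9, 16.7, 12.7]
grip_width: 0.002
```

The force rose to about 20 N at the position expected for the stop. I'll back away and check.

```bash
python3 -m handwheel '[[[-3,3.5,0,0,0,0,-1],[-13,15,0,0,0,0,-1],[-26,30,0,0,0,0,-1],[-26,30,40,0,0,0,-1],[-26,30,90,0,0,0,-1],[-60,-20,120,0,0,0,-1],[-110,-60,120,0,0,0,-1],[-160,-100,120,0,0,0,-1],[-160,-100,120,0,0,0,-1]]]';python3 - <<'E'
from h import *
for n in('side','top'):shot(n,n[0]+'5.png')
i=cv2.imread('pics/s5.png')[130:290,240:420]
a=cv2.resize(i,None,fx=3.3,fy=3.3,interpolation=cv2.INTER_CUBIC)
# predicted plate outlines
o=np.array([.5077,-.3022]);ex=np.array([.6565,-.7544]);ey=np.array([.7544,.6565])
for th,c in((1.55,(0,0,255)),(1.75,(0,255,0))):
    q=[]
    for r,y in((0,4),(60,4),(60,52),(0,52)):
        x=(9-r*np.cos(th))/1e3; q.append([*(o+x*ex+y/1e3*ey),(94+r*np.sin(th))/1e3])
    p=(proj('side',q)-[240,130])*3.3
    cv2.polylines(a,[p.astype(np.int32)],True,c,1)
cv2.imwrite('pics/s5z.png',a)
for l,z in(('screw_tin',.03),('heat_sink',.03),('capacitor',.03)):
    for m in masks_of(l,'top'): print(l,m['confidence'],back('top',*m['extent'][:2],z))
E
```

```text
time: 9.62
position: [0.3727, -0.3926, 0.4295]
tcp_rot: [-0.348, 0.937, -0.001, -0.0]
contact_force: [1.2, -0.4, -0.4]
grip_width: -0.002
screw_tin 0.25 [ 0.52009528 -0.28978451  0.03      ]
```

View pics/s5z.png

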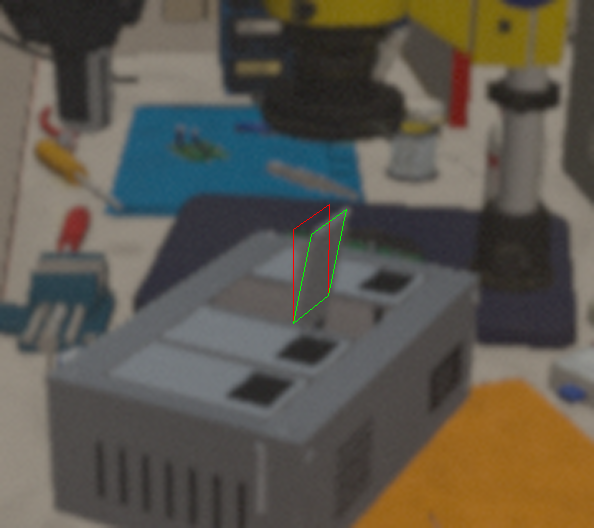

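View pics/t5.png

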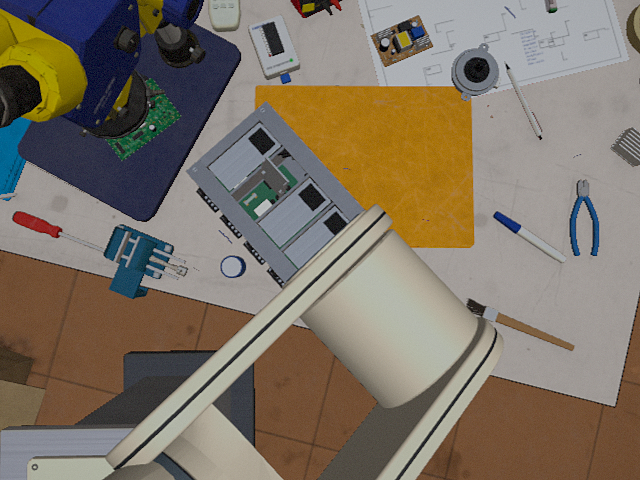

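The plate matches the 1.75 rad outline in the zoom, and the other three hatches are flush. The capacitor at (233,266) hasn't moved. The arm hides the jar and heat sink from the top camera, so I'll check them in the side view before handing in.

```bash
python3 - <<'E'
from h import *
a=cv2.imread('pics/side0.png').astype(int);b=cv2.imread('pics/s5.png').astype(int)
d=abs(a-b)[285:345,232:322]; print('jar/heat sink diff mean,max',d.mean(),d.max())
print(state()['joint_vel'].round(3),state()['contact_force'])
close_job()
E
```

```text
jar/heat sink diff mean,max 7.193518518518519 13
[ 0.009  0.004 -0.002 -0.     0.002 -0.003] [-0.69463304  0.64611371 -0.69788337]
the job is handed in; nothing more can be done
```

The broken catch is on hatch 2. It is now fully open, the other three hatches are shut, and I handed the job in at about 10 s.

- **Finding it:** I pressed pads 4, 3 and 2 in turn with the closed fingertips. Hatches 4 and 3 held at about 17 N and 22 N, well under the 50 N limit. Hatch 2 dipped under 3–4 N. I didn't press hatch 1 because hatch 2 had already rocked.
- **Opening it:** I pressed hatch 2's tail down until it stood at about 0.85 rad. I then went round to its front edge and pushed it over until the force rose to about 23 N at its stop, and backed the arm clear.
- **Last checks:**
  - The plate matches the predicted 1.75 rad outline in the side view.
  - Hatches 1, 3 and 4 look flush.
  - The capacitor appears in the same place in the top view.
  - The jar and heat sink area looks unchanged in the side view, with only brightness or noise differences (13 grey levels at most).
  - The arm was clear and nearly still.
- **Check that failed:** In the final top picture the arm hid the jar and heat sink. The network missed the heat sink and the capacitor and gave one false, low-confidence jar (0.25), so I relied on the pictures instead.

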